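Index the rotary table to the setting line

ROBOT

A 7-joint arm with a two-finger parallel gripper is mounted at the origin on the work surface. World frame = base frame: x ahead of the robot, y to its left, z up, the work surface at z = 0. Lengths are in m, angles in degrees, forces in N, time in s.
With the tool pointing down it reaches from about 0.425 to 0.875 m from the base axis. Payload 4.7 kg.
Tool frame: the origin (TCP) lies at the very end of the fingers, on their centre line; the grasp point (between the pads) lies 19 mm behind it (pinch_z is the distance from the TCP to the grasp point, in m); z points along the fingers, y is the direction in which the jaws open and shut (so a half turn about z gives the same grasp; the last joint's range is limited). The gripper opens to 87 mm and grips with 3 to 60 N. Pads are 19 mm wide; open, the fingers measure 117 mm over their backs; the gripper's body (75 mm by 190 mm) begins 51 mm behind the grasp point.
Start: joints at [76.037, 18.392, -4.016, 83.108, 1.295, 78.541, -3.26], TCP at [0.166, -0.629, 0.223] pointing down, gripper open.
Joint ranges: [-163.93, 163.93], [-17.29, 119.83], [-79.2, 71.16], [3.27, 140.29], [-89.18, 269.18], [5.43, 117.66], [-154.24, 154.24]. Speed limits (degrees/s): [147.25, 147.25, 180, 180, 180, 180, 180].

INTERFACE

Orientations are given as [roll, pitch, yaw] about the fixed x, y, z axes, in that order (R = Rz(yaw) Ry(pitch) Rx(roll)).
In Python, from cell import get_obs, read_camera, camera_params, sign_off, pinch_z gives the robot as it stands.
- The arm moves only by the shell command python3 -m handwheel 'ROWS' [FORCE]. ROWS is JSON, a list of rows, each a list of 5 numbers: the finger opening in m, from 0 to 0.087, then the shift along the tool's x, y, z in m, then the turn about the tool's z in rad. In form: [[jaw, tx, ty, tz, twist], ...]. A call has 1 to 20 rows; each row is the pose to reach, as a shift and turn from the pose commanded when the call began, along the tool's axes at that moment; what a row does not reach only later rows make up. A row lasts 1/10 s, in which the tool goes at most 50 mm and 8.59 degrees, less where a joint would pass 70% of its speed; a pose out of reach is approached as far as the arm can. A call with a gripper value outside its range is refused whole. The fingers move at their own pace and stop on an object; FORCE is the grip in N (left out, the last holds). Time passes only in rows, so rows that repeat a pose let the fingers close. It gives the time, the measured TCP pose, the force and the opening at its end, in the units of the state.
- get_obs(): the state, without advancing time (a new reading comes with each control period).
- read_camera(name): name is "scene" or "top"; returns the picture (480x640x3 uint8, blue, green, red); there is no depth.
- camera_params(name): a dict with "camera_matrix" (3x3 intrinsics, pixels), "k1" (the pictures are not rectified: a ray, as slopes to the right and down, at radius r is drawn at 1 + k1 r^2 times it, then the intrinsics apply), "R" (3x3) and "t" (3): a world point X has camera coordinates R X + t. Camera axes: x right, y down, z forward; pixel columns grow to the right and rows downward; lengths in m; the calibration is good to about 2 mm. A picture is of the moment at which its call begins. camera_params takes no time and is no camera call.
- sign_off(): hands the job in, once; it reports no verdict.
The state is a dict: "time_s": time; "qpos": joint angles; "joint_velocities": joint speeds; "effort": joint torques, N m; "tool_pos": TCP position; "tool_rot": TCP orientation; "force": force on the tool from outside, world axes, zero at the start; "wrist_torque": the same for the moment, N m; "grip_width": finger opening in m.
Only numpy, scipy, OpenCV 4.12 (cv2) and the standard library are available. Lean on these libraries where they do the work, as an engineer would, in place of code of your own. Each camera call takes 0.05 s, during which the arm holds its last target.

TASK

Set the small rotary table for the next cut: push its upright pin round with a fingertip until the black index line on the dial lines up with the black line on the setting block clamped at its rim, then take the hand away. Either way round will do. Leave the brass gear blank lying on its spigot, and leave the other things on the bench alone.

Things in the scene. Friction and masses are not known exactly. Their poses are not given: they have to be found in the camera images.
- dial (a joint): angle of the dial about its upright axis, rad, growing counter-clockwise seen from above. At 0 the index line points along the base's x axis. The dial turns freely both ways (no stops from -9 to 9 rad), has no spring, and stays where it is left: stiff friction, 0.2 N m, so about 3 N sideways at the pin moves it, plus light damping
- dial_axis (a point): centre of the dial at the level of its flat top, 60 mm above the bench. The dial is a flat steel disc 170 mm across; a steel spigot 15 mm across stands 34 mm above its centre. Axes as the base's
- rotary_base: fixed round grey casting under the dial, 210 mm across at its top, 224 mm at its foot, with two low bolting lugs (135 mm from the axis, 22 mm high). On it, round the dial and 6 mm below its top, runs a fixed scale of thin short lines every 10 degrees. Origin on the dial axis at bench level, z up, x along the scale's zero
- drive_pin (a point): centre of the top end of the upright steel pin fixed on the dial, by which it is pushed round: 16 mm across, 45 mm tall above the dial (top at 105 mm above the bench), its axis 68 mm from the dial axis, exactly opposite the index line. The dial is otherwise flat and clear from 31 to 85 mm from the axis
- index_mark (a point): outer end of the index line, at the dial's rim, 85 mm from the dial axis, on the dial's top face (60 mm above the bench): the only radial line on the dial, black, 5 mm wide and 47 mm long; it turns with the dial. x points outwards along the line, z up
- target_line (a point): inner end of the black line (5 mm wide, 31 mm long) on top of the setting block, 88 mm from the dial axis and 60 mm above the bench. x points outwards from the dial axis along the line, y sideways along the rim (counter-clockwise), z up
- setting_block: fixed aluminium block clamped on the scale just outside the dial's rim: top 34 x 30 mm, level with the dial's top, from 87 to 121 mm from the dial axis, with a thumb screw on its outer side. Origin on the dial axis at bench level; the block lies along its x axis
- gear_blank: loose round brass blank, 56 mm across, 18 mm high, 21 mm hole, lying over the spigot in the middle of the dial, whose top face it rests on; origin under its centre. It turns with the dial and must stay there
- chuck_key: loose drill-chuck key, T-shaped steel rods, about 93 x 90 x 16 mm, lying near the rotary table; origin under its middle, on the bench. Leave alone
- parallel_bar: loose plain steel bar 120 x 16 x 30 mm high, lying near the rotary table; origin under its middle. Leave alone
- clamp_stud: loose square T-nut (30 x 30 x 10 mm) with an upright stud, 45 mm high in all, near the rotary table; origin under its middle. Leave alone
- yellow_bin: loose open plastic bin 120 x 90 x 60 mm high; origin under its middle. Leave alone
- oil_bottle: loose white plastic bottle, 60 mm across, 150 mm high; origin under its middle. Leave alone
- chip_brush: loose brush lying on the bench; origin under its middle. Leave alone
- spanner: loose spanner lying on the bench; origin under its middle. Leave alone

How it is judged:
By the outcome, as a careful person would: the job done as asked, in the order asked, and still so for the second after the job is handed in, with the robot touching nothing.
It also fails if it takes over 51 s, if anything falls off the work surface, if the arm or the gripper's body presses on something with over 40 N, if the wrist force passes 120 N, or if a joint passes its speed limit or range.

## Working session

There is one attempt and no reset: what is moved stays moved. The work goes in short steps, Python scripts to look and compute and a shell command to move; the robot and the scene stay as the last step left them, time stands still between calls to the robot, and variables do not carry over. Pictures are saved under pics/ and viewed, and the job is handed in when it is done.

```bash
mkdir -p pics; ls
python3 - <<'E'
from cell import *
import cv2,numpy as np
o=get_obs();print(o)
for n in("scene","top"):
    im=read_camera(n);cv2.imwrite(f"pics/{n}0.png",im);p=camera_params(n);print(n,p)
print(pinch_z)
E
```

```text
pics
{'time_s': 0.0, 'qpos': array([76.03833685, 18.43879605, -4.0163635 , 83.17549052,  1.29459934,
       78.54066234, -3.25779094]), 'joint_velocities': array([ 0.06349689, -0.01291137,  0.0226763 , -0.09328492, -0.06778564,
       -0.02712614, -0.05533772]), 'effort': array([ 1.78640512e-04, -4.91282487e+01, -4.03545108e-01, -3.12526417e+01,
       -6.38935785e-02,  4.36822081e-02,  1.68460974e-04]), 'tool_pos': array([ 0.16552474, -0.62799311,  0.22145946]), 'tool_rot': array([-1.79890277e+02,  5.13146414e-03,  1.47743494e+01]), 'force': array([-0.22517903, -0.85899891,  0.13316868]), 'wrist_torque': array([-0.03571302,  0.03346593, -0.00390861]), 'grip_width': 0.08675736715850177}
scene {'camera_matrix': array([[508.147531  ,   0.        , 324.21180437],
       [  0.        , 508.147531  , 231.46824366],
       [  0.        ,   0.        ,   1.        ]]), 'k1': -0.019937880313784326, 'R': array([[ 0.013842  ,  0.99977621,  0.01599765],
       [ 0.65945589,  0.00289849, -0.75173767],
       [-0.75161581,  0.0209553 , -0.65926819]]), 't': array([-0.02841342, -0.26812229,  1.57259824])}
top {'camera_matrix': array([[457.7003952 ,   0.        , 316.17294026],
       [  0.        , 457.7003952 , 240.89332257],
       [  0.        ,   0.        ,   1.        ]]), 'k1': -0.04145690211862946, 'R': array([[-1.65651806e-02, -9.99859863e-01, -2.41854032e-03],
       [-9.93227111e-01,  1.67334099e-02, -1.14977816e-01],
       [ 1.15002174e-01,  4.97531533e-04, -9.93365115e-01]]), 't': array([0.00812732, 0.52884146, 1.2357748 ])}
0.0187
```

View pics/scene0.png

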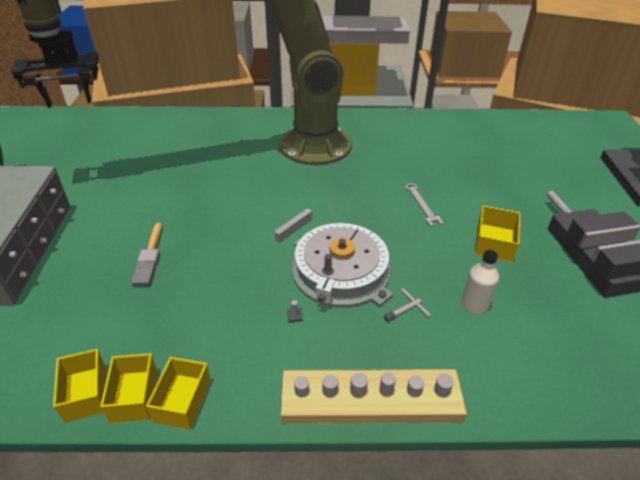

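View pics/top0.png

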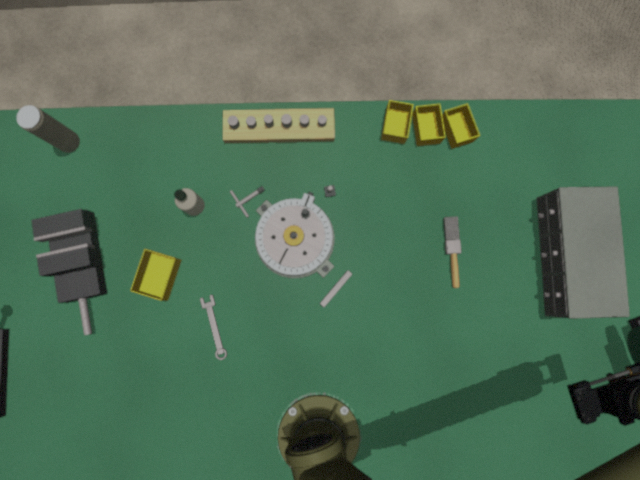

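The dial is near top (293,236). The index points down-left to about (281,263), the pin is at (305,213), and the block is at about (308,200). So the dial needs about half a turn. Next I'll measure these.

```bash
cat > h.py <<'E'
from cell import *
import cv2,numpy as np
def ray(n,px):
    p=camera_params(n);K=p["camera_matrix"];k=p["k1"]
    d=np.array([(px[0]-K[0,2])/K[0,0],(px[1]-K[1,2])/K[1,1]]);u=d.copy()
    for _ in range(20):u=d/(1+k*(u@u))
    R=p["R"];return -R.T@p["t"],R.T@np.array([u[0],u[1],1])
def onz(n,px,z):
    c,d=ray(n,px);return c+d*(z-c[2])/d[2]
def proj(n,X):
    p=camera_params(n);K=p["camera_matrix"];c=p["R"]@np.asarray(X,float)+p["t"];u=c[:2]/c[2];u=u*(1+p["k1"]*(u@u))
    return K[:2,:2]@u+K[:2,2]
def rectify(im,n,c,z,half=.13,N=600):
    # resample bench-parallel plane z; row = -x, col = -y
    g=np.linspace(-half,half,N);XX=c[0]-g[:,None]+0*g[None];YY=c[1]-g[None]+0*g[:,None]
    p=camera_params(n);K=p["camera_matrix"]
    P=np.stack([XX,YY,0*XX+z],-1)@p["R"].T+p["t"];u=P[...,:2]/P[...,2:];u=u*(1+p["k1"]*(u**2).sum(-1,keepdims=True))
    return cv2.remap(im,(u[...,0]*K[0,0]+K[0,2]).astype(np.float32),(u[...,1]*K[1,1]+K[1,2]).astype(np.float32),cv2.INTER_CUBIC)
E
python3 - <<'E'
from h import *
im=cv2.imread("pics/top0.png")
for nm,px,z in[("axis",(293,236),.06),("brass",(293,236),.078),("pin",(305,213),.105)]:print(nm,onz("top",px,z))
hsv=cv2.cvtColor(im,cv2.COLOR_BGR2HSV)
m=(cv2.inRange(hsv,(15,90,60),(35,255,255)))[210:262,270:318]
ys,xs=np.nonzero(m);print("brass",xs.mean()+270,ys.mean()+210,len(xs),onz("top",(xs.mean()+270,ys.mean()+210),.078))
m=cv2.inRange(hsv,(0,0,120),(180,70,255));m[:190]=0;m[290:]=0;m[:,:245]=0;m[:,345:]=0
cs,_=cv2.findContours(m,cv2.RETR_EXTERNAL,cv2.CHAIN_APPROX_NONE);c=max(cs,key=cv2.contourArea);print(cv2.fitEllipse(c),cv2.minEnclosingCircle(c))
cv2.imwrite("pics/topz.png",cv2.resize(im[175:315,220:370],None,fx=4,fy=4,interpolation=cv2.INTER_CUBIC))
s=cv2.imread("pics/scene0.png");cv2.imwrite("pics/scz.png",cv2.resize(s[200:330,265:440],None,fx=4.5,fy=4.5,interpolation=cv2.INTER_CUBIC))
E
```

```text
axis [0.5398727 0.0617482 0.06     ]
brass [0.53757808 0.06082379 0.078     ]
pin [0.59438589 0.02732569 0.105     ]
brass 293.2083333333333 235.1439393939394 264 [0.53986955 0.06024351 0.078     ]
((294.8497314453125, 236.16709899902344), (77.72960662841797, 85.93768310546875), 139.01148986816406) ((293.9814758300781, 238.94444274902344), 48.220314025878906)
```

View pics/topz.png

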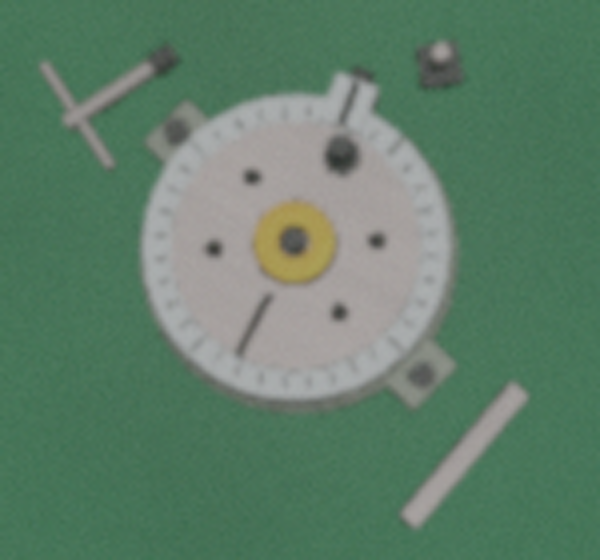

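View pics/scz.png

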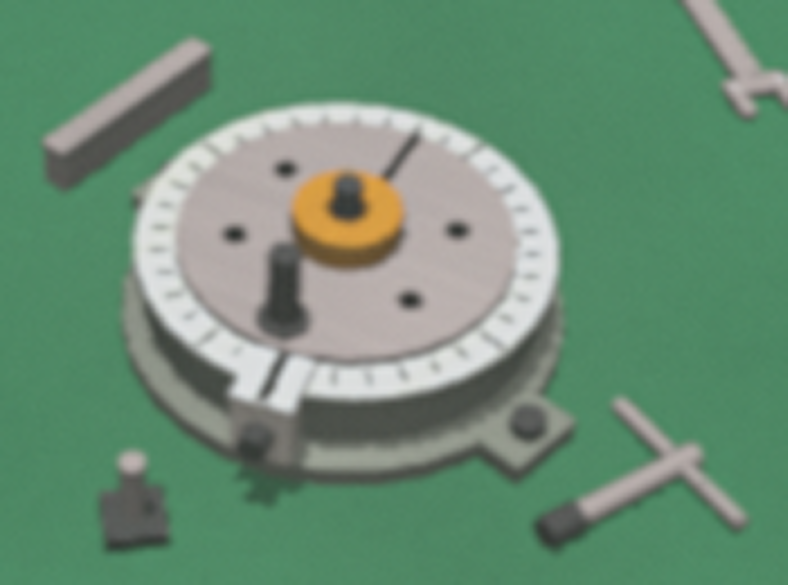

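Run:
```python
from h import *
im=cv2.imread("pics/top0.png")
f=lambda x,y,z:onz("top",((x+.5)/4-.5+220,(y+.5)/4-.5+175),z)
io=f(238,356,.06);ii=f(270,295,.06);ti=f(342,125,.06);to=f(355,83,.06);pn=f(342,151,.105);sp=f(293,238,.094)
print("idx",io,ii,np.linalg.norm(io-ii));print("tgt",ti,to,np.linalg.norm(ti-to));print("pin",pn,"spigot",sp)
sc=lambda x,y,z:onz("scene",((x+.5)/4.5-.5+265,(y+.5)/4.5-.5+200),z)
print("scene spig",sc(348,181,.094),"pin",sc(285,252,.105),"idx",sc(416,135,.06),sc(387,178,.06),"tgt",sc(284,354,.06),sc(266,395,.06))
c=np.array([.5385,.061])
for nm,n,z in(("rt","top",.06),("rs","scene",.06)):
    r=rectify(cv2.imread(f"pics/{n}0.png"),n,c,z);cv2.imwrite(f"pics/{nm}0.png",r)
```

```text
idx [0.46566812 0.0998621  0.06      ] [0.50649543 0.07796185 0.06      ] 0.04633023124440657
tgt [0.62211003 0.02780642 0.06      ] [0.65113372 0.01852231 0.06      ] 0.030472438491289208
pin [0.59604229 0.02697524 0.105     ] spigot [0.54051821 0.06027799 0.094     ]
scene spig [0.54106914 0.05800087 0.094     ] pin [0.60192068 0.02613203 0.105     ] idx [0.46799016 0.09748794 0.06      ] [0.50122744 0.08069776 0.06      ] tgt [0.6236351  0.02618463 0.06      ] [0.64938285 0.01746133 0.06      ]
```

View pics/rt0.png

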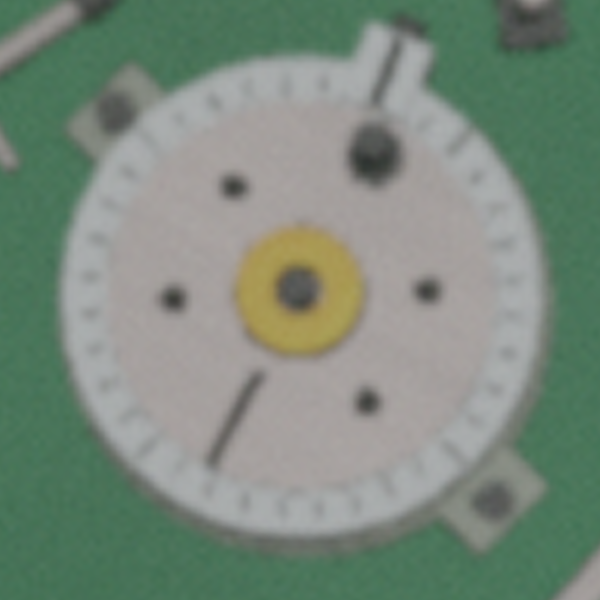

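View pics/rs0.png

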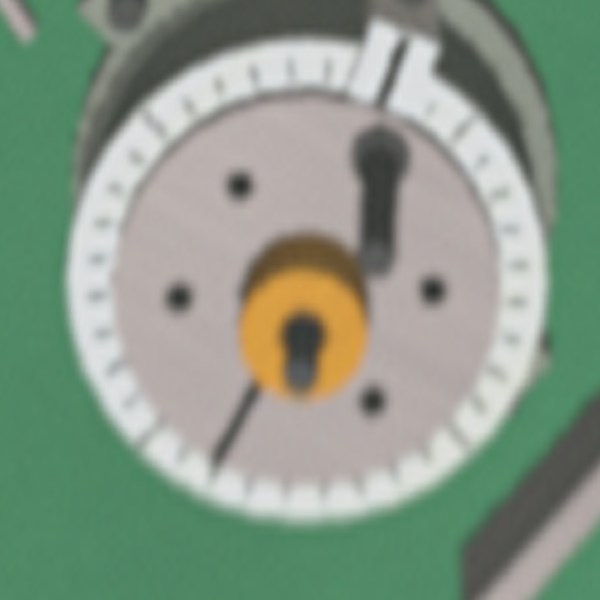

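```bash
cat >> h.py <<'E'
from scipy.optimize import least_squares
def circ(im,n,z,c,r0,r1,ch,rng,sign):
    # strongest radial edge of channel fn between r0..r1 along rays, robust circle fit
    pts=[];rr=np.arange(r0,r1,.0003)
    g=cv2.GaussianBlur(ch(im.astype(np.float32)),(0,0),.7)
    for a in np.deg2rad(rng):
        uv=np.array([proj(n,[c[0]+r*np.cos(a),c[1]+r*np.sin(a),z]) for r in rr],np.float32)
        v=cv2.remap(g,uv[:,0].reshape(1,-1),uv[:,1].reshape(1,-1),cv2.INTER_LINEAR)[0]
        d=sign*np.gradient(v);i=d.argmax();pts.append([c[0]+rr[i]*np.cos(a),c[1]+rr[i]*np.sin(a)])
    P=np.array(pts)
    s=least_squares(lambda p:np.hypot(P[:,0]-p[0],P[:,1]-p[1])-p[2],[c[0],c[1],(r0+r1)/2],loss="soft_l1",f_scale=.0007)
    return s.x,np.median(abs(s.fun))
E
python3 - <<'E'
from h import *
c=(.541,.0597)
for n in("top","scene"):
    im=cv2.imread(f"pics/{n}0.png")
    rng=[a for a in range(-180,180,4) if not -45<a<-5]
    gr=lambda f:f[...,2]-f[...,1]*.5  # red: white vs green bench
    print(n,"outer",circ(im,n,.054,c,.095,.115,gr,rng,-1))
    print(n,"dial",circ(im,n,.06,c,.078,.092,lambda f:f[...,0],rng,1))
E
```

```text
Traceback (most recent call last):
  File "h.py", line 25, in circ
    uv=np.array([proj(n,[c[0]+r*np.cos(a),c[1]+r*np.sin(a),z]) for r in rr],np.float32)
                 ~~~~^^^^^^^^^^^^^^^^^^^^^^^^^^^^^^^^^^^^^^^^^
  File "h.py", line 11, in proj
    p=camera_params(n);K=p["camera_matrix"];c=p["R"]@np.asarray(X,float)+p["t"];u=c[:2]/c[2];u=u*(1+p["k1"]*(u@u))
ValueError: time passes only in moves, steps and waits
```

```bash
sed -i 's/^import cv2,numpy as np/import cv2,numpy as np\n_P={n:camera_params(n) for n in("top","scene")}\ndef camera_params(n):return _P[n]/' h.py
python3 - <<'E'
from h import *
print(get_obs()["time_s"])
c=(.541,.0597)
for n in("top","scene"):
    im=cv2.imread(f"pics/{n}0.png")
    rng=[a for a in range(-180,180,4) if not -45<a<-5]
    gr=lambda f:f[...,2]-f[...,1]*.5
    print(n,"outer",circ(im,n,.054,c,.095,.115,gr,rng,-1))
    print(n,"dial",circ(im,n,.06,c,.078,.092,lambda f:f[...,0],rng,1))
E
```

```text
0.1
top outer (array([0.5391635 , 0.05924692, 0.10707078]), np.float64(0.0012261706203482298))
top dial (array([0.53894971, 0.0601703 , 0.08547042]), np.float64(0.0010104230796887242))
scene outer (array([0.54060581, 0.05834664, 0.10547433]), np.float64(0.0005096886969415057))
scene dial (array([0.54403612, 0.0582704 , 0.08614107]), np.float64(0.0010476303858504565))
```

Centre ≈ (0.540, 0.059). The fitted radii are 85–86 mm for the dial and 105–107 mm for the base, which match the sizes given. Index ≈ 151.7°, target ≈ −20.9°, pin ≈ −28.3° at (0.600, 0.027), which agrees with both views. I'll turn it clockwise about 172.6° with the open jaws straddling the pin loosely, so one fingertip pushes. First I move above the pin, with yaw going from 14.8° to 152°.

```bash
python3 -m handwheel '[[0.04,0.01,-0.01,0,-0.04],[0.04,0.03,-0.03,0,-0.15],[0.04,0.06,-0.055,0,-0.29],[0.04,0.095,-0.085,0,-0.43],[0.04,0.13,-0.115,0,-0.57],[0.04,0.165,-0.147,0,-0.71],[0.04,0.2,-0.178,0,-0.85],[0.04,0.235,-0.21,0,-0.99],[0.04,0.27,-0.24,0,-1.13],[0.04,0.305,-0.272,0,-1.27],[0.04,0.34,-0.303,0,-1.41],[0.04,0.375,-0.335,0,-1.55],[0.04,0.41,-0.366,0,-1.69],[0.04,0.445,-0.397,0,-1.83],[0.04,0.48,-0.428,0,-1.97],[0.04,0.515,-0.46,0,-2.11],[0.04,0.55,-0.49,0,-2.25],[0.04,0.575,-0.513,0,-2.34],[0.04,0.587,-0.524,0,-2.39],[0.04,0.587,-0.524,0,-2.39]]' 5
python3 - <<'E'
from h import *
o=get_obs();print(o["qpos"])
for n in("top","scene"):cv2.imwrite(f"pics/{n}1.png",read_camera(n))
cv2.imwrite("pics/s1z.png",cv2.resize(cv2.imread("pics/scene1.png")[120:330,240:460],None,fx=2.8,fy=2.8))
E
```

```text
time_s: 2.1
tool_pos: [0.5994, 0.031, 0.2222]
tool_rot: [180.0, -0.1, 152.0]
force: [1.2, 0.2, -0.6]
grip_width: 0.04
[ 32.42263979  17.707267   -46.22471799  89.29515428  12.85881181
  78.5687107   47.02912147]
```

View pics/s1z.png

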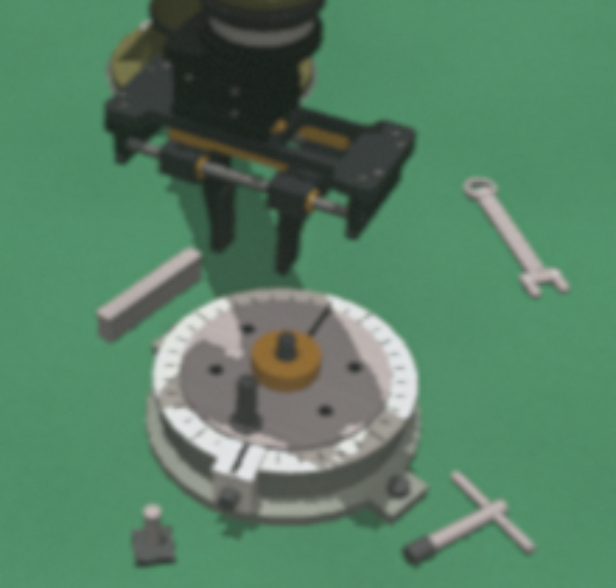

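The view shows the open jaws above and behind the pin, with nothing touched. I'll descend in two stages.

```bash
python3 -m handwheel '[[0.04,0,0,0.015,0],[0.04,0,0,0.04,0],[0.04,0,0,0.07,0],[0.04,0,0,0.09,0],[0.04,0,0,0.1,0],[0.04,0,0,0.1,0]]' 5
python3 - <<'E'
from h import *
for n in("top","scene"):cv2.imwrite(f"pics/{n}2.png",read_camera(n))
print(get_obs()["tool_pos"])
cv2.imwrite("pics/s2z.png",cv2.resize(cv2.imread("pics/scene2.png")[180:330,260:420],None,fx=3.8,fy=3.8))
E
```

```text
time_s: 2.8
tool_pos: [0.5982, 0.0261, 0.1207]
tool_rot: [-179.9, -0.1, 151.6]
force: [-0.2, 0.2, 0.6]
grip_width: 0.0398
[0.59997032 0.02709929 0.12311665]
```

View pics/s2z.png

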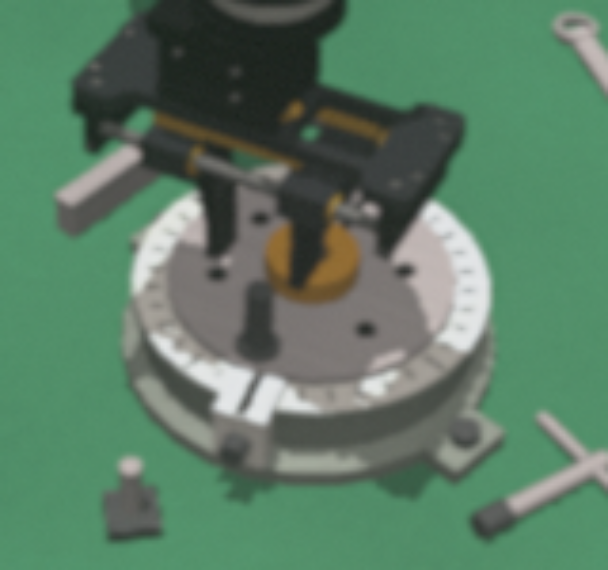

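Run:
```python
from h import *
print(proj("scene",[.6,.027,.105]),proj("scene",[.6,.027,.122]))
for px in((216,250),(300,285)):print(onz("scene",(px[0]/3.8+260,px[1]/3.8+180),.122))
```

```text
[328.34519632 254.96764338] [328.5223953  248.98750496]
[0.590448   0.00308348 0.122     ]
[0.61769972 0.04776049 0.122     ]
```

The fingertips straddle the pin centrally: their midpoint is (0.604, 0.0255) against the pin at (0.600, 0.027). Next I lower to about 79 mm and narrow the jaws to 30 mm, which stays loose.

```bash
python3 -m handwheel '[[0.04,0,0,0.015,0],[0.04,0,0,0.03,0],[0.04,0,0,0.04,0],[0.04,0,0,0.044,0],[0.03,0,0,0.044,0],[0.03,0,0,0.044,0],[0.03,0,0,0.044,0]]' 3
python3 - <<'E'
from h import *
for n in("top","scene"):cv2.imwrite(f"pics/{n}3.png",read_camera(n))
o=get_obs();print(o["tool_pos"],o["tool_rot"],o["grip_width"],o["force"])
cv2.imwrite("pics/s3z.png",cv2.resize(cv2.imread("pics/scene3.png")[180:330,260:420],None,fx=3.8,fy=3.8))
E
```

```text
time_s: 3.6
tool_pos: [0.6002, 0.028, 0.0791]
tool_rot: [180.0, 0.1, 151.7]
force: [-0.3, 0.1, -1.0]
grip_width: 0.0309
[0.60011559 0.02782774 0.07906067] [1.79981214e+02 5.20117846e-02 1.51706611e+02] 0.03049903023070269 [-0.45421909 -0.16488117 -0.35711422]
```

View pics/s3z.png

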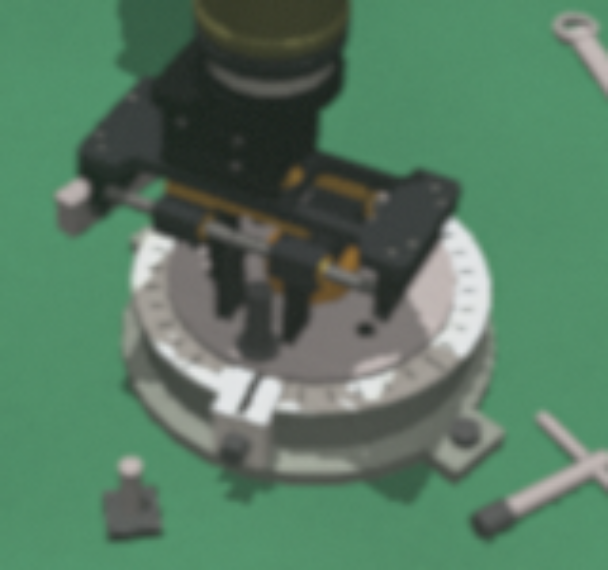

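The pin stands between the two fingers with no contact. Next is a quarter turn clockwise, with the hand twisting along the arc.

```bash
python3 -m handwheel '[[0.03,0,-0.0024,0,0.035],[0.03,0.0003,-0.0059,0,0.087],[0.03,0.001,-0.0118,0,0.175],[0.03,0.0023,-0.0176,0,0.262],[0.03,0.0041,-0.0233,0,0.349],[0.03,0.0064,-0.0287,0,0.436],[0.03,0.0091,-0.034,0,0.524],[0.03,0.0123,-0.039,0,0.611],[0.03,0.0159,-0.0437,0,0.698],[0.03,0.0199,-0.0481,0,0.785],[0.03,0.0243,-0.0521,0,0.873],[0.03,0.029,-0.0557,0,0.96],[0.03,0.034,-0.0589,0,1.047],[0.03,0.0393,-0.0616,0,1.134],[0.03,0.0447,-0.0639,0,1.222],[0.03,0.0504,-0.0657,0,1.309],[0.03,0.0562,-0.067,0,1.396],[0.03,0.0621,-0.0677,0,1.484],[0.03,0.0656,-0.068,0,1.536],[0.03,0.068,-0.068,0,1.571]]' 5
python3 - <<'E'
from h import *
for n in("top","scene"):cv2.imwrite(f"pics/{n}4.png",read_camera(n))
o=get_obs();print(o["tool_pos"],o["tool_rot"],o["grip_width"],o["force"],o["qpos"])
cv2.imwrite("pics/s4z.png",np.hstack([cv2.resize(cv2.imread("pics/scene4.png")[180:330,260:420],None,fx=2.4,fy=2.4),cv2.resize(cv2.imread("pics/top4.png")[165:315,215:375],None,fx=2.4,fy=2.4)]))
E
```

```text
time_s: 5.7
tool_pos: [0.5091, 0.0003, 0.0794]
tool_rot: [179.8, -0.1, 61.5]
force: [3.5, 0.4, -1.2]
grip_width: 0.0301
[5.08586591e-01 2.57419767e-04 7.93008116e-02] [ 1.79849903e+02 -6.36723739e-02  6.16455034e+01] 0.029898600079684843 [1.76666653 0.14835021 0.46283237] [ 26.20259642  10.42307916 -31.55149583 111.76576842   6.35351266
  59.31917988 -36.51645815]
```

View pics/s4z.png

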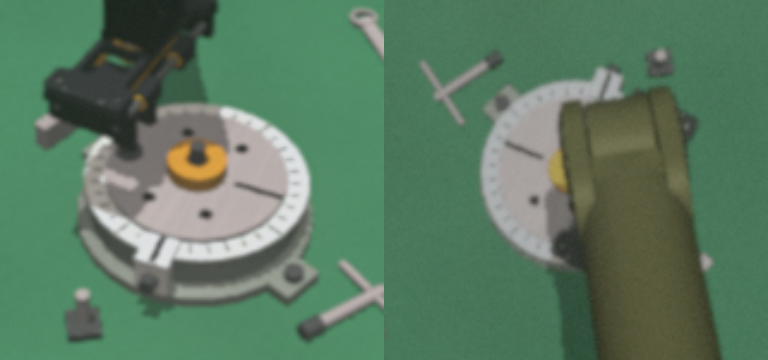

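The index has moved to about 67° and the dial follows. I'll push about 76° further, then look.

```bash
python3 -m handwheel '[[0.03,0,-0.0024,0,0.035],[0.03,0.0003,-0.0059,0,0.087],[0.03,0.001,-0.0118,0,0.175],[0.03,0.0023,-0.0176,0,0.262],[0.03,0.0041,-0.0233,0,0.349],[0.03,0.0064,-0.0287,0,0.436],[0.03,0.0091,-0.034,0,0.524],[0.03,0.0123,-0.039,0,0.611],[0.03,0.0159,-0.0437,0,0.698],[0.03,0.0199,-0.0481,0,0.785],[0.03,0.0243,-0.0521,0,0.873],[0.03,0.029,-0.0557,0,0.96],[0.03,0.034,-0.0589,0,1.047],[0.03,0.0393,-0.0616,0,1.134],[0.03,0.0447,-0.0639,0,1.222],[0.03,0.0482,-0.0651,0,1.274],[0.03,0.0504,-0.0657,0,1.309],[0.03,0.0504,-0.0657,0,1.309]]' 5
cat > look.py <<'E'
import sys
from h import *
k=sys.argv[1];o=get_obs()
for n in("top","scene"):cv2.imwrite(f"pics/{n}{k}.png",read_camera(n))
p=o["tool_pos"]-[.540,.0592,0];print(o["time_s"],o["tool_pos"],o["tool_rot"][2],o["force"],"phi,r",np.degrees(np.arctan2(p[1],p[0])),np.hypot(p[0],p[1]),o["qpos"][6])
cv2.imwrite(f"pics/z{k}.png",np.hstack([cv2.resize(cv2.imread(f"pics/{n}{k}.png")[a:a+150,b:b+160],None,fx=2.5,fy=2.5,interpolation=cv2.INTER_CUBIC) for n,a,b in(("scene",180,260),("top",165,215))]))
E
python3 look.py 5
```

```text
time_s: 7.6
tool_pos: [0.4739, 0.0748, 0.0788]
tool_rot: [179.9, -0.0, -13.3]
force: [0.6, -2.6, 0.8]
grip_width: 0.0301
7.6 [0.47393569 0.07478444 0.07882536] -13.320483571508337 [ 0.60371154 -2.55006043  0.81064792] phi,r 166.72669638572114 0.06787759117543564 -118.74112141516902
```

View pics/z5.png

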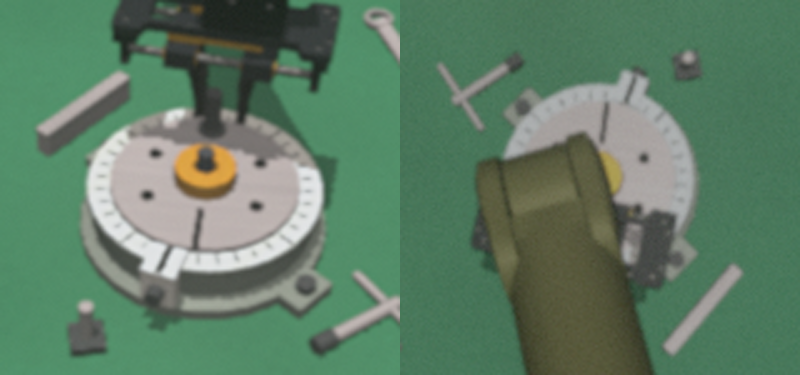

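The index line is now about 15° short of the block line. I'll measure both by dark-line centroids on arcs.

```bash
cat > ang.py <<'E'
import sys
from h import *
def line(im,n,c,r0,r1,a0,a1):
    g=cv2.cvtColor(im,cv2.COLOR_BGR2GRAY).astype(np.float32);A=np.arange(a0,a1,.2);P=[]
    for r in np.arange(r0,r1,.002):
        uv=np.array([proj(n,[c[0]+r*np.cos(a),c[1]+r*np.sin(a),.06]) for a in np.deg2rad(A)],np.float32)
        v=cv2.remap(g,uv[:,0].reshape(1,-1),uv[:,1].reshape(1,-1),cv2.INTER_CUBIC)[0]
        i=v.argmin();m=abs(A-A[i])<np.degrees(.005/r);w=np.clip(np.percentile(v[m],85)-v[m],0,None)
        a=np.deg2rad((A[m]*w).sum()/w.sum());P.append([c[0]+r*np.cos(a),c[1]+r*np.sin(a),np.degrees(a)])
    return np.array(P)
k=sys.argv[1];gi=float(sys.argv[2])
for n,c in(("top",(.5395,.0597)),("scene",(.541,.0583))):
    im=cv2.imread(f"pics/{n}{k}.png")
    I=line(im,n,c,.046,.083,gi-9,gi+9);T=line(im,n,c,.091,.117,-27,-15)
    # lateral mismatch at the gap: fit lines, evaluate index at r=86.5 and target there
    fi=np.polyfit(np.arange(.046,.083,.002)[:len(I)],I[:,2],1);ft=np.polyfit(np.arange(.091,.117,.002)[:len(T)],T[:,2],1)
    print(n,"index med %.2f sd %.2f at rim %.2f | target med %.2f sd %.2f at rim %.2f"%(np.median(I[:,2]),I[:,2].std(),np.polyval(fi,.0865),np.median(T[:,2]),T[:,2].std(),np.polyval(ft,.0865)))
E
python3 ang.py 5 -6; python3 ang.py 0 152
```

```text
top index med -7.07 sd 0.35 at rim -7.55 | target med -20.45 sd 0.09 at rim -20.33
scene index med -7.92 sd 0.22 at rim -8.16 | target med -21.26 sd 0.11 at rim -21.41
top index med 150.47 sd 0.38 at rim 151.19 | target med -20.46 sd 0.10 at rim -20.27
scene index med 151.67 sd 0.11 at rim 151.73 | target med -21.26 sd 0.11 at rim -21.41
```

```bash
python3 -m handwheel '[[0.03,0,-0.003,0,0.044],[0.03,0.0003,-0.006,0,0.088],[0.03,0.0007,-0.009,0,0.133],[0.03,0.0011,-0.0115,0,0.17],[0.03,0.0014,-0.0132,0,0.195],[0.03,0.0015,-0.0141,0,0.209],[0.03,0.0015,-0.0141,0,0.209],[0.03,0.0015,-0.0141,0,0.209]]' 5
python3 look.py 6; python3 ang.py 6 -19.5
```

```text
time_s: 8.5
tool_pos: [0.4782, 0.0889, 0.0784]
tool_rot: [180.0, 0.0, -25.3]
force: [1.1, -2.7, 1.8]
grip_width: 0.0303
8.5 [0.4781812  0.08887384 0.07842484] -25.2522623659744 [ 1.05985686 -2.67242554  1.80586382] phi,r 154.35838074520404 0.06857186212167773 -132.4895500310452
top index med -18.77 sd 0.16 at rim -19.01 | target med -20.47 sd 0.10 at rim -20.35
scene index med -19.83 sd 0.10 at rim -19.88 | target med -21.26 sd 0.11 at rim -21.43
```

View pics/z6.png

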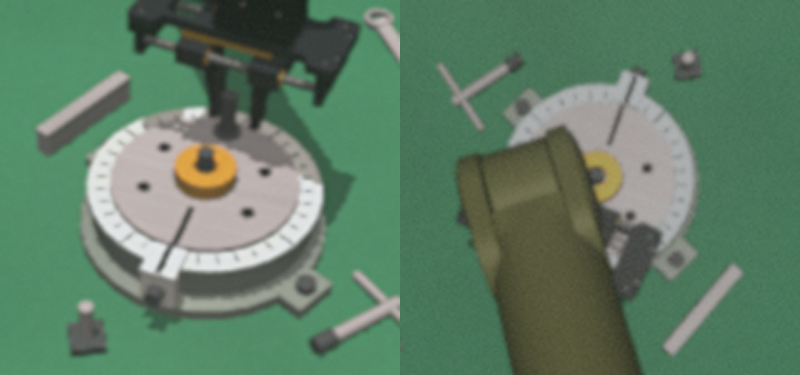

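About 1.5° remains (1.3–1.7° across the readings), which is 1.8 mm at the pin.

```bash
python3 -m handwheel '[[0.03,0,-0.0006,0,0.009],[0.03,0,-0.0012,0,0.018],[0.03,0,-0.0018,0,0.026],[0.03,0,-0.0018,0,0.026],[0.03,0,-0.0018,0,0.026],[0.03,0,-0.0018,0,0.026]]' 5
python3 look.py 7; python3 ang.py 7 -21
```

```text
time_s: 9.2
tool_pos: [0.4791, 0.0908, 0.0785]
tool_rot: [-180.0, 0.0, -26.8]
force: [0.6, -2.8, 0.4]
grip_width: 0.0299
9.2 [0.4790597  0.09081825 0.07845604] -26.759306633158534 [ 0.59663482 -2.80244317  0.36007968] phi,r 152.57792303556704 0.06865445010679645 -134.23091039767897
top index med -20.61 sd 0.17 at rim -20.72 | target med -20.47 sd 0.09 at rim -20.36
scene index med -21.58 sd 0.16 at rim -21.35 | target med -21.25 sd 0.11 at rim -21.42
```

View pics/z7.png

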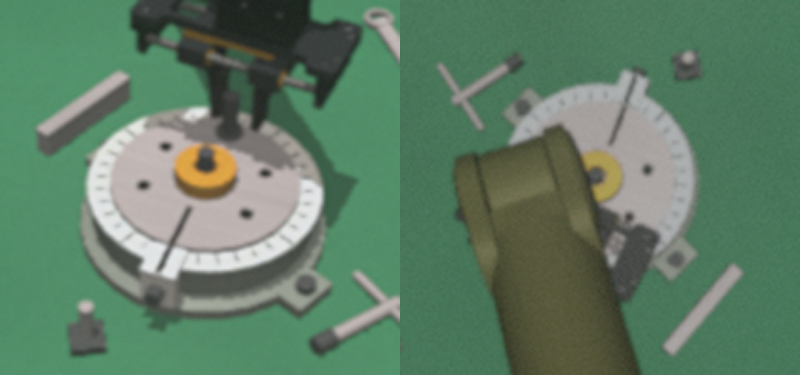

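Aligned within about 0.2° on average (differences −0.36 to +0.07°). I'll centre the jaws clear of the pin, lift straight up and move away.

```bash
python3 -m handwheel '[[0.03,0,0.002,0,0],[0.03,0,0.004,0,0],[0.03,0,0.007,0,0],[0.04,0,0.007,0,0],[0.04,0,0.007,0,0],[0.04,0,0.007,-0.01,0],[0.04,0,0.007,-0.03,0],[0.04,0,0.007,-0.06,0],[0.04,0,0.007,-0.1,0],[0.04,0,0.007,-0.135,0],[0.04,0,0.007,-0.15,0],[0.04,0.01,0.03,-0.15,0],[0.04,0.03,0.07,-0.15,0],[0.04,0.05,0.11,-0.15,0],[0.04,0.07,0.15,-0.15,0],[0.04,0.09,0.19,-0.15,0],[0.04,0.11,0.22,-0.15,0],[0.04,0.12,0.24,-0.15,0],[0.04,0.12,0.24,-0.15,0],[0.04,0.12,0.24,-0.15,0]]' 5
python3 look.py 8; python3 ang.py 8 -21
```

```text
time_s: 11.3
tool_pos: [0.4783, -0.1772, 0.229]
tool_rot: [-180.0, -0.0, -26.8]
force: [0.7, -0.3, -0.8]
grip_width: 0.0397
11.3 [ 0.47829911 -0.17718359  0.22900134] -26.790852167540347 [ 0.66564165 -0.31476267 -0.8466721 ] phi,r -104.62895374557678 0.2443035017865122 -99.72298105932805
top index med -20.63 sd 0.13 at rim -20.64 | target med -20.46 sd 0.11 at rim -20.30
scene index med -21.58 sd 0.16 at rim -21.34 | target med -21.26 sd 0.10 at rim -21.42
```

View pics/z8.png

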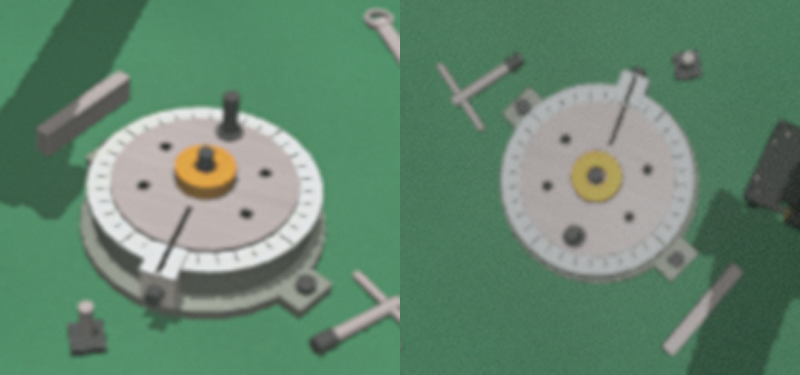

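View pics/scene8.png

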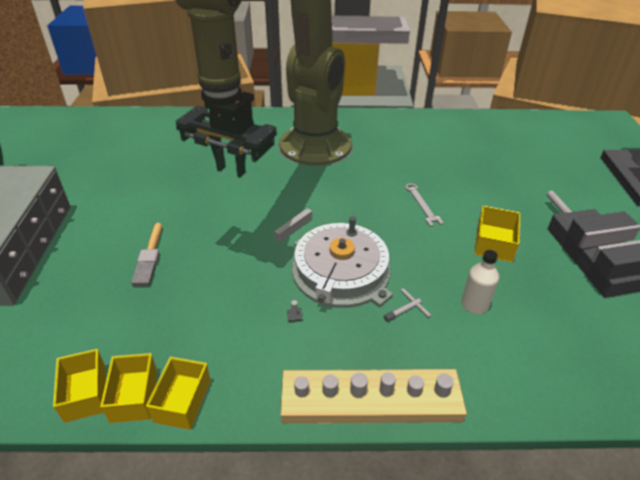

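The index and block lines run on as one (scene: index to about (325,290)). The blank is on its spigot, the other things are where they were, and the hand is clear. I'm handing in.

```bash
python3 -c "
from cell import sign_off;print(sign_off())"
```

```text
the job is handed in; nothing more can be done
None
```

I pushed the dial pin about 173° clockwise until the index line met the setting block's line, then lifted the hand clear and handed in at about 11.4 s. The fingers straddled the pin loosely, so only one fingertip pushed it.

- **Alignment:** with the hand away, the index was off the block line by between −0.34° and +0.08° over four readings (two per camera), about −0.2° on average. The two cameras' absolute angles differ by about 1°, which is calibration error, so I judged by the difference within each picture.
- **Dial movement:** the dial did not move measurably when I let go of the pin.
- **Other things:** the blank was still on its spigot and the other bench items looked unmoved in the last pictures. I checked them by eye only.
- **Force:** the readings I took while pushing were about 3 N. I saw no sign of other contact.

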